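# Flag a parts drawer for restocking

## Robot

A 7-joint arm with a two-finger parallel gripper is mounted at the origin on the work surface. World frame = base frame: x ahead of the robot, y to its left, z up, the work surface at z = 0. Lengths are in m, angles in rad, forces in N, time in s.
With the tool pointing down it reaches from about 0.4 to 0.875 m from the base axis. Payload 19.3 kg.
Tool frame: the origin (TCP) lies midway between the tips of the shut fingers; the grasp point (between the pads) lies 19 mm behind it; z points along the fingers, y is the line along which they close (so a half turn about z gives the same grasp; the last joint's range is limited). The gripper opens to 85 mm and grips with 20 to 120 N. Pads are 22 mm wide; open, the fingers measure 114 mm over their backs; the gripper's body (76 mm by 85 mm) begins 54 mm behind the grasp point. The pads swing forward as they close: fully open they stand 13 mm farther back than shut.
Start: joints at [-1.407, 0.521, -0.036, 1.599, 0.021, 1.021, -0.113], TCP at [0.145, 0.608, 0.231] pointing down, gripper open.
Joint ranges: [-2.91, 2.91], [-0.3, 2.13], [-1.5, 1.42], [0.17, 2.43], [-1.26, 4.41], [0.16, 1.93], [-2.52, 2.52]. Speed limits (rad/s): [1.89, 1.89, 2.39, 2.39, 3.01, 3.01, 3.01].

## Interface

Orientations are given as a 3x3 rotation matrix whose columns are the frame's x, y, z axes.
In Python, from rig import manip gives the robot as it stands.
- The arm moves only by the tool play_rows, never from a script. Its argument "targets" is a list that holds one entry, the list of rows, each a list of 7 numbers: the shift along the tool's x, y, z as a fraction of full scale, then the turn, a rotation vector about the tool's x, y, z as a fraction of full scale, then the opening, from -1 (shut) to 1 (fully open). In form: [[[tx, ty, tz, ax, ay, az, grip], ...]]. A call has exactly 8 rows; each row shifts and turns the commanded pose from where the row before left it, along the tool's axes as they then stand; what a row does not reach is not made up. Full scale, the value 1, is 100 mm for a shift and 90 degrees for a turn. A row lasts 1/12 s, in which the tool goes at most 41.7 mm and 7.16 degrees, less where a joint would pass 70% of its speed; a pose out of reach is approached as far as the arm can. A call with a number of a shift or a turn outside -1 to 1 is refused whole. A call with a gripper value outside its range is refused whole. The fingers move at their own pace and stop on an object; "force" is the grip in N (left out, the last holds). Time passes only in rows, so rows that do not move let the fingers close, or fill a call up. It gives the time, the measured TCP pose, the force, the opening and the grip force at its end, in the units of the state.
- manip.observe(): the state, without advancing time (a new reading comes with each control period).
- manip.get_image(name): name is "scene" or "top"; returns a dict with "frame" (420x560x3 uint8, red, green, blue), "fx", "fy", "cx", "cy" (pixels), "k1" (the pictures are not rectified: a ray, as slopes to the right and down, at radius r is drawn at 1 + k1 r^2 times it, then the intrinsics apply), "extrinsics" (4x4, takes a point from camera to world coordinates). Camera axes: x right, y down, z forward; pixel columns grow to the right and rows downward; lengths in m; the calibration is good to about 2 mm. A picture is of the moment at which its call begins. There is no depth.
- manip.sign_off(): hands the job in; it is judged then, once.
The state is a dict: "time_s": time; "qpos": joint angles; "joint_vel": joint speeds; "effort": joint torques, N m; "tcp_pos": TCP position; "eef_rot": TCP orientation; "wrist_force": force on the tool from outside, world axes, zero at the start; "torque": the same for the moment, N m; "grip_width": finger opening in m; "finger_force": force on a finger pad.
Only numpy, scipy, OpenCV 4.12 (cv2) and the standard library are available. Lean on these libraries where they do the work, as an engineer would, in place of code of your own. Each camera call takes 0.05 s, during which the arm holds its last target. There are 200 camera calls.

## Task

Flag the drawer with the upright bow handle for restocking: pull it out all the way to its stop, then hang the aluminium saddle tag astride the cross bar inside it, fully down on the bar, and leave the drawer out. The lamp batten hangs low over the handles, so come in at a slant and do not bump it; leave the knob drawer shut and the bins and hammer where they are.

Things in the scene. Friction and masses are not known exactly. Their poses are not given: they have to be found in the camera images.
- drawer (a joint): Travel of the drawer with the bow handle, m: 0 shut, 0.165 at its stop; it slides along the cabinet's -x (towards the robot) against about 2 N of friction.
- cabinet: Grey steel cabinet (170 wide in y, 240 deep, 130 high) holding the bow-handle drawer. It is fixed to the bench. Origin at bench height under the middle of its front face; -x points out of the front, the way the drawer opens; z up. It may stand left or right of the knob cabinet, 200 mm from it.
- drawer_handle (a point): Middle of the drawer's steel bow handle, 75 mm above the bench; it moves with the drawer. The handle is an upright round bar 12 mm thick, about 60 mm tall (z 45 to 105 mm), standing 45 mm out from the drawer front, joined to it at its top and bottom ends; 39 mm of free space behind it. Axes as the cabinet's.
- drawer_bar (a point): Middle of the top face of the aluminium cross bar in the bow-handle drawer, 94 mm above the bench; moves with the drawer. Bar 12 wide (x), 12 high, along y from wall to wall, 60 mm behind the drawer front's outer face (105 behind the handle). Drawer inside 144 wide; side walls reach z 82 mm, front z 110, floor z 16; a low divider (top z 61) stands 65 mm behind the bar.
- tag: Loose saddle tag of bent aluminium, about 150 g: an upside-down U standing on its legs, 34 thick (x), 70 wide (y), 96 high. Legs 4 thick, 60 high, 26 apart inside; bridge 4 thick; on top a grip fin 12 thick (x), 40 wide (y), z 64 to 96. Origin at the middle of the underside of the feet, z up. Same either way round. Stands left or right, nearer the robot than the cabinets.
- tag_seat (a point): Middle of the underside of the tag's bridge, 60 mm above its feet: this face rests on the bar when the tag hangs.
- knob_drawer (a joint): Travel of the other drawer, with the round knob, m: 0 shut. Must stay shut.
- knob_cabinet: The other cabinet, same size, its drawer has a 32 mm round black knob instead of a bow. Origin and axes as for the cabinet.
- lamp: Fixed white LED batten lamp along y over both drawer fronts: 45 deep (x -30 to +15 mm from its origin), 560 long, underside 161 mm, top 193 mm above the bench, on two 22 mm posts at y = +-255. Origin at bench height, in the plane of the cabinets' front faces, midway between the posts. A gripper pointing straight down on a shut drawer's handle would hit it.
- small_bin: Blue plastic bin 100 x 80 x 45 high, loose, origin under its middle..
- large_bin: Red plastic bin 110 (x) x 120 (y) x 60 high, loose, origin under its middle.
- hammer: Hammer 260 mm long lying on the bench, loose.
There are look-alikes about, which are no part of the job. What is meant by the tag is not turquoise, and is the smaller of those in its own colour.

How it is judged:
By the outcome, as a careful person would: the job done as asked, in the order asked, and still so for the second after the job is handed in, with the robot touching nothing.
It also fails if it takes over 72 s, if anything falls off the work surface, if the arm or the gripper's body presses on something with over 40 N, if the wrist force passes 120 N, or if a joint passes its speed limit or range.

## Working session

There is one attempt and no reset: what is moved stays moved. The work goes in short steps, Python scripts to look and compute and a tool call to move; the robot and the scene stay as the last step left them, time stands still between calls to the robot, and variables do not carry over. Pictures are saved under pics/ and viewed, at most 10 in all, crops included, and the job is handed in when it is done.

Besides the shell and the picture viewer there is one more tool, called after "Call:" as name([rows], argument=value, ...), one row to a line, values as JSON. play_rows: Moves the arm, as the interface text tells. Its arguments: {"type":"object","properties":{"targets":{"type":"array"},"force":{"type":"number"}},"required":["targets"]}

```bash
mkdir -p pics
cat > h.py <<'E'
from rig import manip
import numpy as np, cv2
def snap(n,f):
    d=manip.get_image(n); cv2.imwrite(f,d["frame"][:,:,::-1]); 
    np.savez(f.replace('.png','.npz'),**{k:np.array(d[k]) for k in d if k!="frame"}); return d
def K(d): return np.array([[d["fx"],0,d["cx"]],[0,d["fy"],d["cy"]],[0,0,1]],float), np.array([d["k1"],0,0,0],float)
def ray(d,uv):
    k,c=K(d); p=cv2.undistortPoints(np.array([[uv]],float),k,c)[0,0]
    E=np.array(d["extrinsics"]); return E[:3,3],E[:3,:3]@np.r_[p,1]
def atz(d,uv,z):
    o,r=ray(d,uv); return o+r*(z-o[2])/r[2]
def proj(d,P):
    k,c=K(d); E=np.linalg.inv(np.array(d["extrinsics"])); P=np.atleast_2d(np.array(P,float))
    return cv2.projectPoints(P,cv2.Rodrigues(E[:3,:3])[0],E[:3,3],k,c)[0][:,0]
def load(f): return dict(np.load(f.replace('.png','.npz')))
E
python3 - <<'E'
from h import *
for n in("scene","top"):
    d=snap(n,f"pics/{n}0.png"); print(n,d["fx"],d["cx"],d["cy"],d["k1"],np.round(d["extrinsics"],3).tolist())
s=manip.observe(); print(s["tcp_pos"],np.round(s["eef_rot"],3).tolist(),s["time_s"],s["grip_width"])
E
```

```text
scene 501.31312220823355 268.9370044227557 209.406443568917 -0.18359461728776666 [[-0.557, 0.715, -0.422, 1.154], [0.831, 0.471, -0.297, 0.376], [-0.014, -0.516, -0.856, 1.254], [0.0, 0.0, 0.0, 1.0]]
top 409.12133660022175 277.49342459599325 211.97671033285584 0.012333682283798221 [[0.005, -0.995, 0.097, 0.475], [-1.0, -0.004, 0.007, -0.023], [-0.007, -0.098, -0.995, 1.168], [0.0, 0.0, 0.0, 1.0]]
[0.14479518 0.60772167 0.23081094] [[-0.973, 0.232, -0.0], [0.232, 0.973, -0.001], [-0.0, -0.001, -1.0]] 0.1 0.0853173883332846
```

View pics/scene0.png

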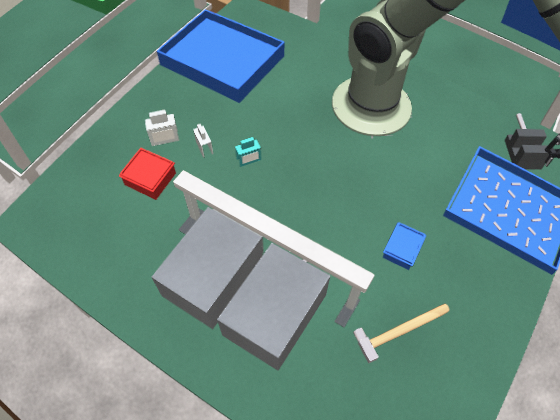

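View pics/top0.png

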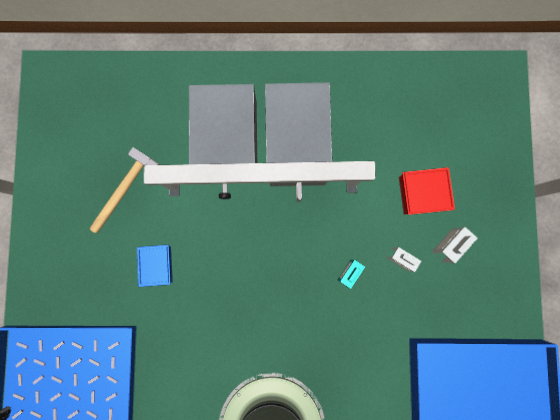

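The scene picture shows the robot at the back, the cabinets at (210,265) and (275,300), and the lamp batten between (180,178) and (370,280). In the top picture the black knob is at (224,195) and the steel bow at (299,192).

Things that could be taken for the tag, in top pixels:
- large white saddle at (458,245)
- small white saddle at (406,259)
- turquoise saddle at (352,273)

By the description it's the small white one at (406,259). I'll check that in a close crop.

Run:
```python
import cv2,numpy as np
a=cv2.imread("pics/top0.png"); b=cv2.imread("pics/scene0.png")
c1=cv2.resize(a[225:295,335:485],None,fx=5,fy=5,interpolation=cv2.INTER_CUBIC)
c2=cv2.resize(a[155:205,180:330],None,fx=5,fy=5,interpolation=cv2.INTER_CUBIC)
cv2.imwrite("pics/crop1.png",np.vstack([c1[:,:750],c2[:245,:750]]))
```

```text
(no output)
```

View pics/crop1.png

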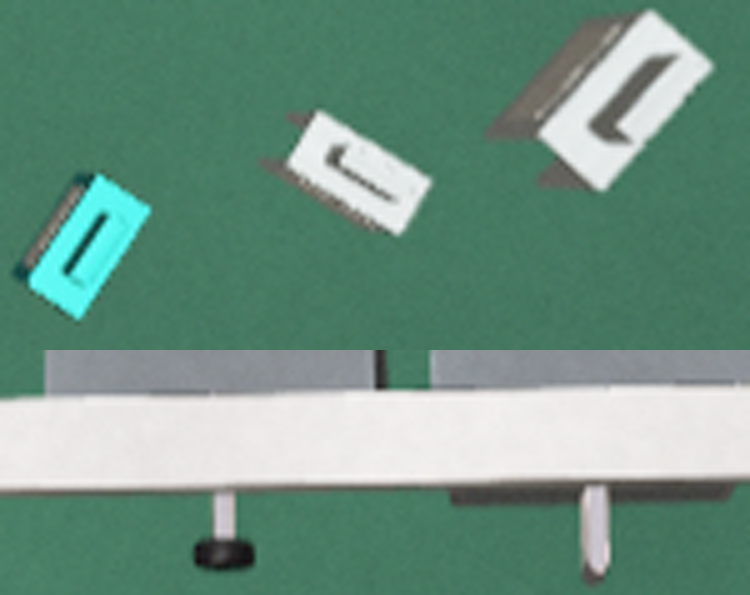

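The close crop confirms it: the small white saddle's bridge corners are at top pixels of about (398,247), (421,261), (415,272) and (392,258). The bow handle ends at about (299,200).

Run:
```python
from h import *
d=load("pics/top0.png"); 
P=np.array([atz(d,(335+x/5-.4,225+y/5-.4),.064) for x,y in((317,110),(432,180),(398,236),(287,166))])
print("tag",P.mean(0).round(4),[np.linalg.norm(P[i]-P[(i+1)%4]).round(4) for i in range(4)])
e=(P[1]-P[0]+P[2]-P[3]);print("long axis deg",np.degrees(np.arctan2(e[1],e[0])))
f=lambda x,y,z:atz(d,(180+x/5-.4,155+(y-350)/5-.4),z).round(4)
print("bow front top",f(597,574,.105),"mid",f(597,574,.075),"knob front",f(224,570,.075))
print("dark strip",f(450,504,.110),f(735,500,.110),f(450,504,.016),f(735,500,.016))
print("lamp front edge top",f(0,490,.193),f(750,480,.193))
print("lamp ends",[atz(d,p,.193).round(4) for p in((144.5,165),(375,162),(375.5,179),(145,183.5))])
print("cab back corners z.13",[atz(d,p,.13).round(4) for p in((190,86),(254.5,84.5),(265,83.5),(330,83))])
s=load("pics/scene0.png")
print("scene tag big,small,turq z.08",[atz(s,p,.08).round(3) for p in((160,125),(203,135),(248,148))])
```

```text
tag [ 0.4575 -0.3595  0.064 ] [np.float64(0.0706), np.float64(0.0352), np.float64(0.0686), np.float64(0.0343)]
long axis deg -121.89797089395356
bow front top [ 0.612  -0.0713  0.105 ] mid [ 0.6158 -0.0726  0.075 ] knob front [0.6172 0.1283 0.075 ]
dark strip [0.6479 0.0058 0.11  ] [ 0.6506 -0.1431  0.11  ] [0.6633 0.0083 0.016 ] [ 0.6662 -0.1538  0.016 ]
lamp front edge top [0.6402 0.2208 0.193 ] [ 0.6465 -0.1409  0.193 ]
lamp ends [array([0.683, 0.307, 0.193]), array([ 0.6924, -0.2508,  0.193 ]), array([ 0.6508, -0.2513,  0.193 ]), array([0.6377, 0.3042, 0.193 ])]
cab back corners z.13 [array([0.9077, 0.2162, 0.13  ]), array([0.9123, 0.0467, 0.13  ]), array([0.9151, 0.0192, 0.13  ]), array([ 0.9168, -0.1514,  0.13  ])]
scene tag big,small,turq z.08 [array([ 0.506, -0.485,  0.08 ]), array([ 0.465, -0.345,  0.08 ]), array([ 0.432, -0.202,  0.08 ])]
```

```bash
cat >> h.py <<'E'
from scipy.spatial.transform import Rotation as Ro
def ori(yaw,th=0):
    "tool y horizontal at angle yaw (deg); tool z tilted th deg from down towards yaw-90"
    y=np.radians(yaw);t=np.radians(th); Y=np.array([np.cos(y),np.sin(y),0]); f=np.array([np.sin(y),-np.cos(y),0])
    Z=np.sin(t)*f-np.array([0,0,np.cos(t)]); return np.c_[np.cross(Y,Z),Y,Z]
def rows(p0,R0,p1,R1,n):
    w=Ro.from_matrix(R0.T@R1).as_rotvec()/n; r=Ro.from_rotvec(w).as_matrix()
    S=sum(np.linalg.matrix_power(r,i) for i in range(n))
    t=np.linalg.solve(S,R0.T@(np.array(p1)-p0))
    print(n,"x",np.round(np.r_[t/.1,w/(np.pi/2)],3).tolist(),"|t|mm",round(1e3*np.linalg.norm(t),1),"deg",round(np.degrees(np.linalg.norm(w)),2))
def plan(*wps):
    s=manip.observe(); p,R=np.array(s["tcp_pos"]),np.array(s["eef_rot"])
    for q,Q,n in wps: rows(p,R,q,Q,n); p,R=np.array(q),Q
E
python3 - <<'E'
from h import *
s=manip.observe();R=np.array(s["eef_rot"])
plan(([.42,.38,.27],R,10),([.53,-.073,.19],ori(91.4,40),14),([.561,-.073,.145],ori(91.4,40),2),([.632,-.072,.0605],ori(91.4,40),6))
E
```

```text
10 x [-0.32, -0.158, -0.039, 0.0, 0.0, 0.0] |t|mm 35.9 deg 0.0
14 x [-0.094, -0.315, 0.088, -0.004, -0.032, -0.011] |t|mm 34.0 deg 3.04
2 x [0.026, -0.004, 0.272, 0.0, 0.0, 0.0] |t|mm 27.3 deg 0.0
6 x [-0.0, -0.001, 0.184, 0.0, 0.0, 0.0] |t|mm 18.4 deg 0.0
```

Call:
play_rows([
  [[-0.32, -0.158, -0.039, 0, 0, 0, 1], [-0.32, -0.158, -0.039, 0, 0, 0, 1], [-0.32, -0.158, -0.039, 0, 0, 0, 1], [-0.32, -0.158, -0.039, 0, 0, 0, 1], [-0.32, -0.158, -0.039, 0, 0, 0, 1], [-0.32, -0.158, -0.039, 0, 0, 0, 1], [-0.32, -0.158, -0.039, 0, 0, 0, 1], [-0.32, -0.158, -0.039, 0, 0, 0, 1]],
])

```text
time_s: 0.77
tcp_pos: [0.3656, 0.4242, 0.2625]
eef_rot: [[-0.973, 0.232, -0.0], [0.232, 0.973, -0.0], [0.0, -0.0, -1.0]]
wrist_force: [0.4, 1.7, -0.3]
grip_width: 0.0852
finger_force: 0.0
```

Call:
play_rows([
  [[-0.32, -0.158, -0.039, 0, 0, 0, 1], [-0.32, -0.158, -0.039, 0, 0, 0, 1], [-0.094, -0.315, 0.088, -0.004, -0.032, -0.011, 1], [-0.094, -0.315, 0.088, -0.004, -0.032, -0.011, 1], [-0.094, -0.315, 0.088, -0.004, -0.032, -0.011, 1], [-0.094, -0.315, 0.088, -0.004, -0.032, -0.011, 1], [-0.094, -0.315, 0.088, -0.004, -0.032, -0.011, 1], [-0.094, -0.315, 0.088, -0.004, -0.032, -0.011, 1]],
])

```text
time_s: 1.43
tcp_pos: [0.4448, 0.1821, 0.2227]
eef_rot: [[-0.946, 0.124, 0.3], [0.125, 0.992, -0.017], [-0.3, 0.022, -0.954]]
wrist_force: [1.9, 0.1, 1.0]
grip_width: 0.0852
finger_force: 0.0
```

Call:
play_rows([
  [[-0.094, -0.315, 0.088, -0.004, -0.032, -0.011, 1], [-0.094, -0.315, 0.088, -0.004, -0.032, -0.011, 1], [-0.094, -0.315, 0.088, -0.004, -0.032, -0.011, 1], [-0.094, -0.315, 0.088, -0.004, -0.032, -0.011, 1], [-0.094, -0.315, 0.088, -0.004, -0.032, -0.011, 1], [-0.094, -0.315, 0.088, -0.004, -0.032, -0.011, 1], [-0.094, -0.315, 0.088, -0.004, -0.032, -0.011, 1], [-0.094, -0.315, 0.088, -0.004, -0.032, -0.011, 1]],
])

```text
time_s: 2.1
tcp_pos: [0.4941, 0.0213, 0.2006]
eef_rot: [[-0.85, 0.054, 0.525], [0.041, 0.998, -0.037], [-0.526, -0.01, -0.851]]
wrist_force: [-0.3, 0.2, -0.1]
grip_width: 0.0853
finger_force: 0.0
```

Run:
```python
from h import *
s=manip.observe();print(s["time_s"],s["tcp_pos"],np.round(s["qpos"],3),np.round(s["eef_rot"],3).tolist(),s["wrist_force"])
plan(([.53,-.073,.19],ori(91.4,40),4),([.561,-.073,.145],ori(91.4,40),2))
```

```text
2.1 [0.49412856 0.02127118 0.20055088] [-0.325  0.194  0.044  2.41   1.496  0.176 -0.213] [[-0.85, 0.054, 0.525], [0.041, 0.998, -0.037], [-0.526, -0.01, -0.851]] [-0.28178733  0.23046496 -0.09357441]
4 x [-0.063, -0.233, 0.077, -0.009, -0.023, -0.009] |t|mm 25.4 deg 2.37
2 x [0.026, -0.004, 0.272, 0.0, 0.0, 0.0] |t|mm 27.3 deg 0.0
```

Run:
```python
from h import *
plan(([.545,-.073,.18],ori(91.4,32),4),([.562,-.073,.15],ori(91.4,36),4))
```

```text
4 x [-0.085, -0.232, 0.115, -0.008, -0.001, -0.01] |t|mm 27.3 deg 1.14
4 x [0.006, -0.001, 0.086, 0.0, -0.011, 0.0] |t|mm 8.6 deg 1.0
```

Call:
play_rows([
  [[-0.085, -0.232, 0.115, -0.008, -0.001, -0.01, 1], [-0.085, -0.232, 0.115, -0.008, -0.001, -0.01, 1], [-0.085, -0.232, 0.115, -0.008, -0.001, -0.01, 1], [-0.085, -0.232, 0.115, -0.008, -0.001, -0.01, 1], [0.006, -0.001, 0.086, 0, -0.011, 0, 1], [0.006, -0.001, 0.086, 0, -0.011, 0, 1], [0.006, -0.001, 0.086, 0, -0.011, 0, 1], [0.006, -0.001, 0.086, 0, -0.011, 0, 1]],
])

```text
time_s: 2.77
tcp_pos: [0.5312, -0.0208, 0.1612]
eef_rot: [[-0.816, 0.019, 0.577], [0.008, 1.0, -0.022], [-0.577, -0.013, -0.816]]
wrist_force: [0.2, -0.4, 0.4]
grip_width: 0.0853
finger_force: 0.0
```

Run:
```python
from h import *
s=manip.observe();print(s["time_s"],s["tcp_pos"],np.round(s["qpos"],3),np.round(s["eef_rot"],3).tolist(),s["wrist_force"])
a=ori(91.4,38)[:,2]
plan((np.array([.62,-.0725,.075])-.06*a,ori(91.4,38),4),(np.array([.62,-.0725,.075])+.019*a,ori(91.4,38),5))
d=snap("scene","pics/s1.png"); t=snap("top","pics/t1.png")
a=cv2.imread("pics/s1.png"); b=cv2.imread("pics/t1.png")
cv2.imwrite("pics/c2.png",np.vstack([cv2.resize(a[140:280,170:370],None,fx=3,fy=3),cv2.resize(b[150:210,200:400],None,fx=3,fy=3)]))
for z in(.045,.075,.105): print(proj(d,[.62,-.0725,z]),proj(t,[.62,-.0725,z]))
```

```text
2.7667 [ 0.5312382  -0.02084848  0.16123794] [ 0.338  0.382 -0.562  2.39   2.158  0.357 -0.665] [[-0.816, 0.019, 0.577], [0.008, 1.0, -0.022], [-0.577, -0.013, -0.816]] [ 0.16725039 -0.4363304   0.44062567]
4 x [-0.046, -0.13, 0.156, -0.006, -0.008, -0.004] |t|mm 20.9 deg 0.95
5 x [0.0, -0.0, 0.158, 0.0, 0.0, 0.0] |t|mm 15.8 deg 0.0
[[247.75880579 220.63949069]] [[298.45595966 199.29490855]]
[[247.21060704 215.17988036]] [[298.95129906 197.86400213]]
[[246.64241583 209.51080723]] [[299.47425834 196.35332663]]
```

View pics/c2.png

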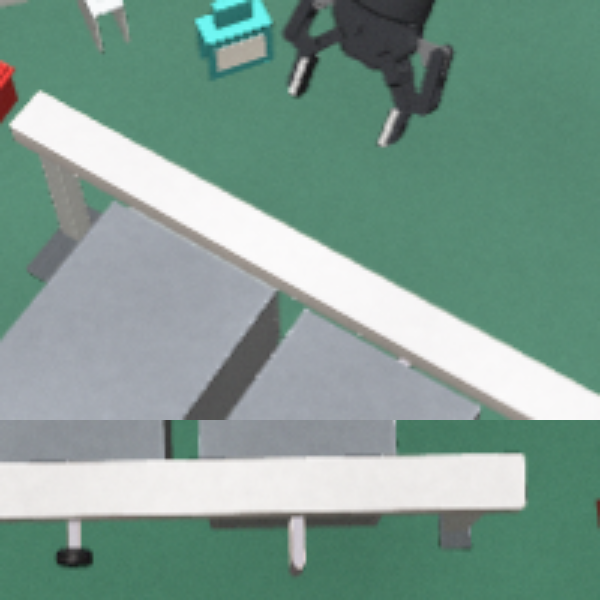

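The scene crop shows the gripper clear at crop (370,60) with the handle hidden behind the batten. In the top crop the bow tip at crop (297,572) matches my handle estimate at x = 0.620.

Call:
play_rows([
  [[-0.023, -0.065, 0.078, -0.003, -0.004, -0.002, 1], [-0.023, -0.065, 0.078, -0.003, -0.004, -0.002, 1], [-0.023, -0.065, 0.078, -0.003, -0.004, -0.002, 1], [-0.023, -0.065, 0.078, -0.003, -0.004, -0.002, 1], [-0.023, -0.065, 0.078, -0.003, -0.004, -0.002, 1], [-0.023, -0.065, 0.078, -0.003, -0.004, -0.002, 1], [-0.023, -0.065, 0.078, -0.003, -0.004, -0.002, 1], [-0.023, -0.065, 0.078, -0.003, -0.004, -0.002, 1]],
])

```text
time_s: 3.53
tcp_pos: [0.5827, -0.0738, 0.1222]
eef_rot: [[-0.788, -0.024, 0.615], [-0.019, 1.0, 0.014], [-0.615, -0.001, -0.789]]
wrist_force: [-0.7, 0.5, 0.8]
grip_width: 0.0854
finger_force: 0.0
```

```bash
cat > st.py <<'E'
from h import *
s=manip.observe();print(s["time_s"],np.round(s["tcp_pos"],4),np.round(s["qpos"],3),np.round(s["eef_rot"],3).tolist(),np.round(s["wrist_force"],1),round(s["grip_width"],4),s["finger_force"])
E
python3 - <<'E'
from st import *
a=ori(91.4,38)[:,2]
plan((np.array([.62,-.0725,.075])-.06*a,ori(91.4,38),2),(np.array([.62,-.0725,.075])+.019*a,ori(91.4,38),6))
E
```

```text
3.5333 [ 0.5827 -0.0738  0.1222] [ 0.563  0.575 -0.645  2.303  2.475  0.406 -0.716] [[-0.788, -0.024, 0.615], [-0.019, 1.0, 0.014], [-0.615, -0.001, -0.789]] [-0.7  0.5  0.8] 0.0854 0.0
2 x [-0.002, 0.002, 0.001, -0.0, -0.0, 0.0] |t|mm 0.3 deg 0.03
6 x [0.0, -0.0, 0.132, 0.0, 0.0, 0.0] |t|mm 13.2 deg 0.0
```

Call:
play_rows([
  [[0, 0, 0.132, 0, 0, 0, 1], [0, 0, 0.132, 0, 0, 0, 1], [0, 0, 0.132, 0, 0, 0, 1], [0, 0, 0.132, 0, 0, 0, 1], [0, 0, 0.132, 0, 0, 0, 1], [0, 0, 0.132, 0, 0, 0, 1], [0, 0, 0, 0, 0, 0, 1], [0, 0, 0, 0, 0, 0, 1]],
])

```text
time_s: 4.2
tcp_pos: [0.631, -0.0719, 0.0596]
eef_rot: [[-0.789, -0.024, 0.614], [-0.019, 1.0, 0.015], [-0.614, 0.0, -0.789]]
wrist_force: [-0.5, 0.4, 0.3]
grip_width: 0.0853
finger_force: 0.0
```

Call:
play_rows([
  [[0, 0, 0, 0, 0, 0, -1], [0, 0, 0, 0, 0, 0, -1], [0, 0, 0, 0, 0, 0, -1], [0, 0, 0, 0, 0, 0, -1], [0, 0, 0, 0, 0, 0, -1], [0, 0, 0, 0, 0, 0, -1], [0, 0, 0, 0, 0, 0, -1], [0, 0, 0, 0, 0, 0, -1]],
], force=40)

```text
time_s: 4.87
tcp_pos: [0.6315, -0.0715, 0.0602]
eef_rot: [[-0.787, -0.024, 0.616], [-0.019, 1.0, 0.016], [-0.616, 0.001, -0.788]]
wrist_force: [-1.7, 3.3, 4.4]
grip_width: 0.0108
finger_force: 39.1
```

Run:
```python
from st import *
p=np.array(s["tcp_pos"]);R=np.array(s["eef_rot"]);u=np.array([1,.0244,0])
g=p-.019*R[:,2];print("grasp",g)
th=np.degrees(np.arctan2(R[0,2],-R[2,2]));print(th)
w=[]
for dx,t,n in((.05,30,8),(.10,20,8),(.14,14,8)):
    O=ori(91.4,t); w.append((g-dx*u+.019*O[:,2],O,n))
plan(*w)
```

```text
4.8667 [ 0.6315 -0.0715  0.0602] [ 0.517  0.761 -0.618  2.2    2.519  0.494 -0.697] [[-0.787, -0.024, 0.616], [-0.019, 1.0, 0.016], [-0.616, 0.001, -0.788]] [-1.7  3.3  4.4] 0.0108 39.107115268707275
grasp [ 0.61981861 -0.07184586  0.07516361]
38.034534564573
8 x [0.055, -0.0, -0.035, 0.0, 0.011, -0.0] |t|mm 6.5 deg 1.01
8 x [0.061, 0.0, -0.027, -0.0, 0.014, -0.0] |t|mm 6.6 deg 1.25
8 x [0.05, 0.0, -0.015, 0.0, 0.008, 0.0] |t|mm 5.2 deg 0.75
```

Call:
play_rows([
  [[0.055, 0, -0.035, 0, 0.011, 0, -1], [0.055, 0, -0.035, 0, 0.011, 0, -1], [0.055, 0, -0.035, 0, 0.011, 0, -1], [0.055, 0, -0.035, 0, 0.011, 0, -1], [0.055, 0, -0.035, 0, 0.011, 0, -1], [0.055, 0, -0.035, 0, 0.011, 0, -1], [0.055, 0, -0.035, 0, 0.011, 0, -1], [0.055, 0, -0.035, 0, 0.011, 0, -1]],
])

```text
time_s: 5.53
tcp_pos: [0.5788, -0.0727, 0.0579]
eef_rot: [[-0.866, -0.024, 0.5], [-0.02, 1.0, 0.014], [-0.5, 0.002, -0.866]]
wrist_force: [2.8, 4.2, -9.0]
grip_width: 0.0106
finger_force: 40.0
```

```bash
cat > pl.py <<'E'
from st import *
p=np.array(s["tcp_pos"]);R=np.array(s["eef_rot"]);u=np.array([1,.0244,0])
g=p-.019*R[:,2];print("grasp",g,np.degrees(np.arctan2(R[0,2],-R[2,2])))
E
python3 - <<'E'
from pl import *
w=[]
for X,t,n in((.52,20,8),(.48,14,8)):
    O=ori(91.4,t); w.append((np.array([X,-.072+(X-.62)*.0244,.075])+.019*O[:,2],O,n))
plan(*w)
E
```

```text
5.5333 [ 0.5788 -0.0727  0.0579] [ 0.43   0.665 -0.494  2.238  2.366  0.33  -0.626] [[-0.866, -0.024, 0.5], [-0.02, 1.0, 0.014], [-0.5, 0.002, -0.866]] [ 2.8  4.2 -9. ] 0.0106 40.037866830825806
grasp [ 0.5693163  -0.07294318  0.0743136 ] 30.002420003440335
8 x [0.059, -0.0, -0.028, 0.0, 0.014, -0.0] |t|mm 6.6 deg 1.25
8 x [0.05, 0.0, -0.015, 0.0, 0.008, 0.0] |t|mm 5.2 deg 0.75
```

Run:
```python
from pl import *
w=[]
for X,t,n in((.52,28,8),(.48,26,8)):
    O=ori(91.4,t); w.append((np.array([X,-.072+(X-.62)*.0244,.075])+.019*O[:,2],O,n))
plan(*w)
```

```text
5.5333 [ 0.5788 -0.0727  0.0579] [ 0.43   0.665 -0.494  2.238  2.366  0.33  -0.626] [[-0.866, -0.024, 0.5], [-0.02, 1.0, 0.014], [-0.5, 0.002, -0.866]] [ 2.8  4.2 -9. ] 0.0106 40.037866830825806
grasp [ 0.5693163  -0.07294318  0.0743136 ] 30.002420003440335
8 x [0.054, -0.0, -0.031, 0.0, 0.003, -0.0] |t|mm 6.2 deg 0.25
8 x [0.045, 0.0, -0.023, 0.0, 0.003, -0.0] |t|mm 5.1 deg 0.25
```

Call:
play_rows([
  [[0.054, 0, -0.031, 0, 0.003, 0, -1], [0.054, 0, -0.031, 0, 0.003, 0, -1], [0.054, 0, -0.031, 0, 0.003, 0, -1], [0.054, 0, -0.031, 0, 0.003, 0, -1], [0.054, 0, -0.031, 0, 0.003, 0, -1], [0.054, 0, -0.031, 0, 0.003, 0, -1], [0.054, 0, -0.031, 0, 0.003, 0, -1], [0.054, 0, -0.031, 0, 0.003, 0, -1]],
])

```text
time_s: 6.2
tcp_pos: [0.528, -0.0738, 0.0578]
eef_rot: [[-0.884, -0.024, 0.466], [-0.021, 1.0, 0.013], [-0.466, 0.002, -0.885]]
wrist_force: [2.1, 6.0, -18.2]
grip_width: 0.0106
finger_force: 40.4
```

Run:
```python
from pl import *
w=[]
for X,t,n in((.48,26,8),):
    O=ori(91.4,t); w.append((np.array([X,-.072+(X-.62)*.0244,.075])+.019*O[:,2],O,n))
plan(*w)
```

```text
6.2 [ 0.528  -0.0738  0.0578] [ 0.464  0.629 -0.52   2.33   2.376  0.342 -0.647] [[-0.884, -0.024, 0.466], [-0.021, 1.0, 0.013], [-0.466, 0.002, -0.885]] [  2.1   6.  -18.2] 0.0106 40.393847823143005
grasp [ 0.51916418 -0.07401268  0.07456908] 27.788810953285108
8 x [0.044, -0.001, -0.023, 0.0, 0.002, -0.0] |t|mm 5.0 deg 0.23
```

Run:
```python
from pl import *
w=[]
for X,t,n in((.485,16,8),(.46,12,8)):
    O=ori(91.4,t); w.append((np.array([X,-.072+(X-.62)*.0244,.0747])+.019*O[:,2],O,n))
plan(*w)
```

```text
6.2 [ 0.528  -0.0738  0.0578] [ 0.464  0.629 -0.52   2.33   2.376  0.342 -0.647] [[-0.884, -0.024, 0.466], [-0.021, 1.0, 0.013], [-0.466, 0.002, -0.885]] [  2.1   6.  -18.2] 0.0106 40.393847823143005
grasp [ 0.51916418 -0.07401268  0.07456908] 27.788810953285108
8 x [0.044, -0.001, -0.017, 0.0, 0.016, -0.0] |t|mm 4.7 deg 1.47
8 x [0.032, 0.0, -0.008, 0.0, 0.006, -0.0] |t|mm 3.3 deg 0.5
```

Call:
play_rows([
  [[0.044, -0.001, -0.017, 0, 0.016, 0, -1], [0.044, -0.001, -0.017, 0, 0.016, 0, -1], [0.044, -0.001, -0.017, 0, 0.016, 0, -1], [0.044, -0.001, -0.017, 0, 0.016, 0, -1], [0.044, -0.001, -0.017, 0, 0.016, 0, -1], [0.044, -0.001, -0.017, 0, 0.016, 0, -1], [0.044, -0.001, -0.017, 0, 0.016, 0, -1], [0.044, -0.001, -0.017, 0, 0.016, 0, -1]],
])

```text
time_s: 6.87
tcp_pos: [0.4953, -0.0746, 0.0567]
eef_rot: [[-0.953, -0.026, 0.302], [-0.024, 1.0, 0.009], [-0.302, 0.001, -0.953]]
wrist_force: [2.0, 12.4, -13.8]
grip_width: 0.0108
finger_force: 40.8
```

Run:
```python
from pl import *
w=[]
for X,t,n in((.46,12,8),):
    O=ori(91.4,t); w.append((np.array([X,-.072+(X-.62)*.0244,.0747])+.019*O[:,2],O,n))
plan(*w)
```

```text
6.8667 [ 0.4953 -0.0746  0.0567] [ 0.329  0.564 -0.356  2.283  1.492  0.163  0.185] [[-0.953, -0.026, 0.302], [-0.024, 1.0, 0.009], [-0.302, 0.001, -0.953]] [  2.   12.4 -13.8] 0.0108 40.75903236865997
grasp [ 0.48954785 -0.07475189  0.07476425] 17.585015858919945
8 x [0.038, -0.001, -0.01, 0.0, 0.008, 0.0] |t|mm 3.9 deg 0.7
```

Call:
play_rows([
  [[0.038, 0, -0.01, 0, 0.008, 0, -1], [0.038, 0, -0.01, 0, 0.008, 0, -1], [0.038, 0, -0.01, 0, 0.008, 0, -1], [0.038, 0, -0.01, 0, 0.008, 0, -1], [0.038, 0, -0.01, 0, 0.008, 0, -1], [0.038, 0, -0.01, 0, 0.008, 0, -1], [0.038, 0, -0.01, 0, 0.008, 0, -1], [0.038, 0, -0.01, 0, 0.008, 0, -1]],
])

```text
time_s: 7.53
tcp_pos: [0.4667, -0.0752, 0.0573]
eef_rot: [[-0.977, -0.026, 0.21], [-0.025, 1.0, 0.007], [-0.21, 0.002, -0.978]]
wrist_force: [20.5, 13.6, -15.1]
grip_width: 0.0107
finger_force: 40.7
```

Run:
```python
from pl import *
w=[]
for X,t,n in((.451,12,8),):
    O=ori(91.4,t); w.append((np.array([X,g[1]-.0002,g[2]])+.019*O[:,2],O,n))
plan(*w)
```

```text
7.5333 [ 0.4667 -0.0752  0.0573] [ 0.452  0.568 -0.512  2.27   1.057  0.29   0.623] [[-0.977, -0.026, 0.21], [-0.025, 1.0, 0.007], [-0.21, 0.002, -0.978]] [ 20.5  13.6 -15.1] 0.0107 40.74969828128815
grasp [ 0.46269778 -0.07532952  0.07587138] 12.122057858431534
8 x [0.014, 0.0, -0.003, 0.0, 0.0, 0.0] |t|mm 1.5 deg 0.02
```

Call:
play_rows([
  [[0.01, 0, -0.002, 0, 0, 0, -1], [0.01, 0, -0.002, 0, 0, 0, -1], [0.01, 0, -0.002, 0, 0, 0, -1], [0.01, 0, -0.002, 0, 0, 0, -1], [0, 0, 0, 0, 0, 0, -1], [0, 0, 0, 0, 0, 0, -1], [0, 0, 0, 0, 0, 0, -1], [0, 0, 0, 0, 0, 0, -1]],
])

```text
time_s: 8.2
tcp_pos: [0.4647, -0.0752, 0.0579]
eef_rot: [[-0.977, -0.026, 0.214], [-0.025, 1.0, 0.007], [-0.214, 0.002, -0.977]]
wrist_force: [27.3, 13.4, -17.2]
grip_width: 0.0106
finger_force: 39.2
```

```bash
python3 pl.py
```

```text
8.2 [ 0.4647 -0.0752  0.0579] [ 0.447  0.563 -0.505  2.277  1.069  0.281  0.61 ] [[-0.977, -0.026, 0.214], [-0.025, 1.0, 0.007], [-0.214, 0.002, -0.977]] [ 27.3  13.4 -17.2] 0.0106 39.167019724845886
grasp [ 0.460618   -0.07536082  0.07648216] 12.332467720419862
```

Call:
play_rows([
  [[0, 0, 0, 0, 0, 0, 1], [0, 0, 0, 0, 0, 0, 1], [0, 0, 0, 0, 0, 0, 1], [0, 0, 0, 0, 0, 0, 1], [0, 0, 0, 0, 0, 0, 1], [0, 0, -0.1, 0, 0, 0, 1], [0, 0, -0.2, 0, 0, 0, 1], [0, 0, -0.2, 0, 0, 0, 1]],
])

```text
time_s: 8.87
tcp_pos: [0.4495, -0.0774, 0.106]
eef_rot: [[-0.978, -0.024, 0.205], [-0.023, 1.0, 0.003], [-0.205, -0.002, -0.979]]
wrist_force: [-1.0, -0.1, 0.6]
grip_width: 0.0855
finger_force: 0.0
```

Run:
```python
from pl import *
# tag bridge centre (.4575,-.3595); tool y at -31.9
c=[.4575,-.3595]
plan(([.47,-.12,.21],ori(70,5),6),(c+[.20],ori(-31.9,0),16))
```

```text
8.8667 [ 0.4495 -0.0774  0.106 ] [ 0.611  0.471 -0.694  2.275  0.829  0.399  0.841] [[-0.978, -0.024, 0.205], [-0.023, 1.0, 0.003], [-0.205, -0.002, -0.979]] [-1.  -0.1  0.6] 0.0855 0.0
grasp [ 0.44561497 -0.07749824  0.12455203] 11.833577567353752
6 x [-0.07, -0.065, -0.165, 0.006, 0.013, 0.039] |t|mm 19.1 deg 3.74
16 x [-0.155, -0.073, 0.012, 0.003, 0.003, 0.071] |t|mm 17.2 deg 6.37
```

Call:
play_rows([
  [[0, 0, -0.2, 0, 0, 0, 1], [0, 0, -0.2, 0, 0, 0, 1], [-0.07, -0.065, -0.165, 0.006, 0.013, 0.039, 1], [-0.07, -0.065, -0.165, 0.006, 0.013, 0.039, 1], [-0.07, -0.065, -0.165, 0.006, 0.013, 0.039, 1], [-0.07, -0.065, -0.165, 0.006, 0.013, 0.039, 1], [-0.07, -0.065, 0, 0.006, 0.013, 0.039, 1], [-0.07, -0.065, 0, 0.006, 0.013, 0.039, 1]],
])

```text
time_s: 9.53
tcp_pos: [0.4664, -0.122, 0.2174]
eef_rot: [[-0.935, 0.346, 0.079], [0.344, 0.938, -0.035], [-0.086, -0.005, -0.996]]
wrist_force: [0.1, -0.5, 0.7]
grip_width: 0.0856
finger_force: 0.0
```

Run:
```python
from pl import *
plan(([.4575,-.3595,.20],ori(-31.9,0),16))
```

```text
9.5333 [ 0.4664 -0.122   0.2174] [ 0.793  0.368 -0.84   2.017  0.418  0.835  0.939] [[-0.935, 0.346, 0.079], [0.344, 0.938, -0.035], [-0.086, -0.005, -0.996]] [ 0.1 -0.5  0.7] 0.0856 0.0
grasp [ 0.46489737 -0.12136586  0.23631672] 4.542580830160097
16 x [-0.154, -0.07, 0.017, 0.003, 0.003, 0.071] |t|mm 17.0 deg 6.36
```

Call:
play_rows([
  [[-0.154, -0.07, 0.017, 0.003, 0.003, 0.071, 1], [-0.154, -0.07, 0.017, 0.003, 0.003, 0.071, 1], [-0.154, -0.07, 0.017, 0.003, 0.003, 0.071, 1], [-0.154, -0.07, 0.017, 0.003, 0.003, 0.071, 1], [-0.154, -0.07, 0.017, 0.003, 0.003, 0.071, 1], [-0.154, -0.07, 0.017, 0.003, 0.003, 0.071, 1], [-0.154, -0.07, 0.017, 0.003, 0.003, 0.071, 1], [-0.154, -0.07, 0.017, 0.003, 0.003, 0.071, 1]],
])

```text
time_s: 10.2
tcp_pos: [0.5182, -0.2426, 0.2105]
eef_rot: [[-0.317, 0.948, 0.027], [0.948, 0.318, -0.033], [-0.039, 0.015, -0.999]]
wrist_force: [-1.0, 0.1, 0.6]
grip_width: 0.0857
finger_force: 0.0
```

Run:
```python
from pl import *
plan(([.4575,-.3595,.20],ori(-31.9,0),8))
d=snap("scene","pics/s2.png"); t=snap("top","pics/t2.png")
a=cv2.imread("pics/s2.png"); b=cv2.imread("pics/t2.png")
A=cv2.resize(a[90:240,130:330],None,fx=4,fy=4,interpolation=cv2.INTER_CUBIC)
cv2.imwrite("pics/c3.png",A)
B=cv2.resize(b[150:290,240:440],None,fx=4,fy=4,interpolation=cv2.INTER_CUBIC)
cv2.imwrite("pics/c4.png",B)
```

```text
10.2 [ 0.5182 -0.2426  0.2105] [ 0.727  0.491 -0.56   1.776  0.349  0.935  0.342] [[-0.317, 0.948, 0.027], [0.948, 0.318, -0.033], [-0.039, 0.015, -0.999]] [-1.   0.1  0.6] 0.0857 0.0
grasp [ 0.51773374 -0.24200469  0.22946316] 1.5451191038178915
8 x [-0.155, -0.069, 0.016, 0.003, 0.002, 0.07] |t|mm 17.1 deg 6.31
```

View pics/c4.png

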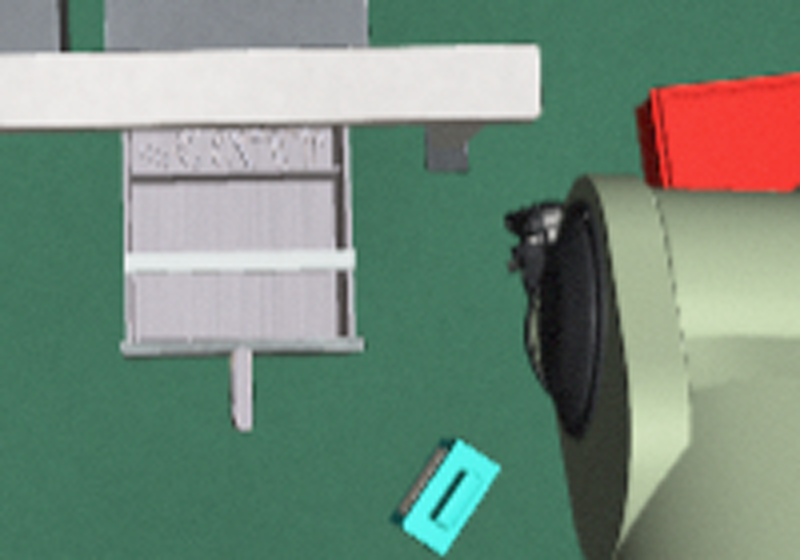

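View pics/c3.png

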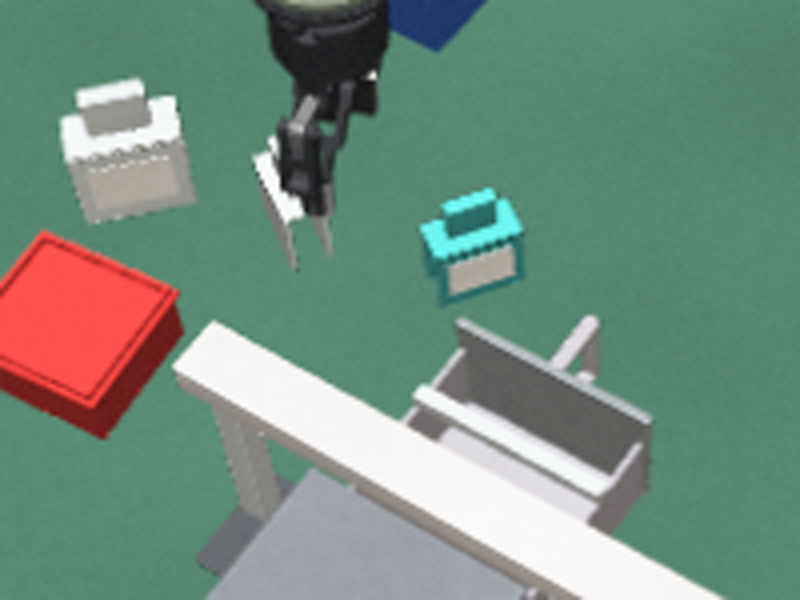

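Top crop: the drawer is out, with its bar running from crop (125,262) to (355,259) and the handle tip at (242,430). Scene crop: the gripper is near the small white tag at (290,200), and the bar top runs from (420,390) to (605,485).

Run:
```python
from pl import *
t=load("pics/t2.png");sc=load("pics/s2.png");s0=load("pics/scene0.png")
f=lambda x,y,z:atz(t,(240+x/4-.4,150+y/4-.4),z).round(4)
print("bar back",f(125,252,.094),f(355,248,.094),"front",f(125,272,.094),f(355,269,.094))
print("front panel outer top",f(122,353,.11),f(362,350,.11)," handle tip z.105/.045",f(242,430,.105),f(242,430,.045))
g=lambda x,y,z:atz(sc,(130+x/4-.4,90+y/4-.4),z).round(4)
print("scene bar ends",g(420,390,.094),g(605,485,.094))
print("bar pred", (np.array([.4627,-.0755,.094])+.105*np.array([1,.0244,0])))
print("scene0 tag fin top centre px pred",proj(s0,[[.4575,-.3595,.096],[.4575,-.3595,.064]]))
a=cv2.imread("pics/scene0.png")[115:165,180:230];cv2.imwrite("pics/c5.png",cv2.resize(a,None,fx=10,fy=10,interpolation=cv2.INTER_CUBIC))
```

```text
10.3 [ 0.5176 -0.2446  0.2101] [ 0.729  0.491 -0.558  1.776  0.349  0.935  0.343] [[-0.315, 0.949, 0.026], [0.948, 0.316, -0.034], [-0.04, 0.014, -0.999]] [-0.4  0.7 -0.7] 0.0855 0.0
grasp [ 0.51706206 -0.24393304  0.22910168] 1.500011420454624
bar back [0.578  0.0024 0.094 ] [ 0.5813 -0.149   0.094 ] front [0.5648 0.0024 0.094 ] [ 0.5674 -0.1489  0.094 ]
front panel outer top [0.511  0.0036 0.11  ] [ 0.5136 -0.1512  0.11  ]  handle tip z.105/.045 [ 0.4619 -0.0741  0.105 ] [ 0.4612 -0.077   0.045 ]
scene bar ends [ 0.5738 -0.1468  0.094 ] [0.5676 0.0028 0.094 ]
bar pred [ 0.5677   -0.072938  0.094   ]
scene0 tag fin top centre px pred [[200.35381706 127.9815008 ]
 [201.65900843 134.72870372]]
```

View pics/c5.png

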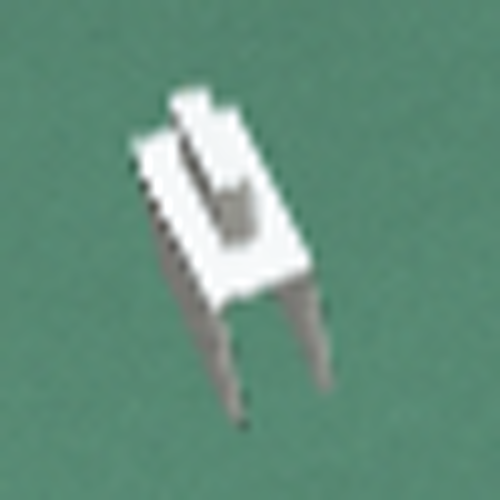

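Call:
play_rows([
  [[-0.155, -0.069, 0.016, 0.003, 0.002, 0.07, 1], [-0.155, -0.069, 0.016, 0.003, 0.002, 0.07, 1], [-0.155, -0.069, 0.016, 0.003, 0.002, 0.07, 1], [-0.155, -0.069, 0.016, 0.003, 0.002, 0.07, 1], [-0.155, -0.069, 0.016, 0.003, 0.002, 0.07, 1], [-0.155, -0.069, 0.016, 0.003, 0.002, 0.07, 1], [-0.155, -0.069, 0.016, 0.003, 0.002, 0.07, 1], [-0.155, -0.069, 0.016, 0.003, 0.002, 0.07, 1]],
])

```text
time_s: 10.97
tcp_pos: [0.4576, -0.3592, 0.2002]
eef_rot: [[0.527, 0.85, -0.006], [0.85, -0.527, -0.004], [-0.007, -0.003, -1.0]]
wrist_force: [0.2, -0.3, -0.8]
grip_width: 0.0854
finger_force: 0.0
```

The crop shows the small tag standing, with its fin top centre at scene pixel (201,129). That matches the predicted (200.4,128.0).

Call:
play_rows([
  [[0, 0, 0.2, 0, 0, 0, 1], [0, 0, 0.2, 0, 0, 0, 1], [0, 0, 0.2, 0, 0, 0, 1], [0, 0, 0.2, 0, 0, 0, 1], [0, 0, 0.2, 0, 0, 0, 1], [0, 0, 0.15, 0, 0, 0, 1], [0, 0, 0.1, 0, 0, 0, 1], [0, 0, 0.07, 0, 0, 0, 1]],
])

```text
time_s: 11.63
tcp_pos: [0.4572, -0.3591, 0.0674]
eef_rot: [[0.523, 0.853, -0.007], [0.853, -0.523, -0.004], [-0.007, -0.004, -1.0]]
wrist_force: [-0.1, -0.8, -0.8]
grip_width: 0.0854
finger_force: 0.0
```

Call:
play_rows([
  [[0, 0, 0, 0, 0, 0, 1], [0, 0, 0, 0, 0, 0, -1], [0, 0, 0, 0, 0, 0, -1], [0, 0, 0, 0, 0, 0, -1], [0, 0, 0, 0, 0, 0, -1], [0, 0, 0, 0, 0, 0, -1], [0, 0, 0, 0, 0, 0, -1], [0, 0, 0, 0, 0, 0, -1]],
], force=40)

```text
time_s: 12.3
tcp_pos: [0.4576, -0.3598, 0.0687]
eef_rot: [[0.524, 0.852, -0.006], [0.852, -0.524, -0.005], [-0.007, -0.002, -1.0]]
wrist_force: [-0.2, 0.1, 5.5]
grip_width: 0.0112
finger_force: 40.6
```

Call:
play_rows([
  [[0, 0, 0, 0, 0, 0, -1], [0, 0, -0.1, 0, 0, 0, -1], [0, 0, -0.2, 0, 0, 0, -1], [0, 0, -0.3, 0, 0, 0, -1], [0, 0, -0.3, 0, 0, 0, -1], [0, 0, -0.3, 0, 0, 0, -1], [0, 0, -0.2, 0, 0, 0, -1], [0, 0, -0.1, 0, 0, 0, -1]],
])

```text
time_s: 12.97
tcp_pos: [0.459, -0.3594, 0.2217]
eef_rot: [[0.524, 0.852, -0.003], [0.852, -0.524, -0.007], [-0.007, 0.001, -1.0]]
wrist_force: [-1.1, 0.2, -1.9]
grip_width: 0.0112
finger_force: 39.6
```

Run:
```python
from pl import *
plan(([.50,-.22,.225],ori(-15),8),([.572,-.073,.225],ori(1.4),8))
t=snap("scene","pics/s3.png")
a=cv2.imread("pics/s3.png")[70:190,130:290];cv2.imwrite("pics/c6.png",cv2.resize(a,None,fx=5,fy=5,interpolation=cv2.INTER_CUBIC))
```

```text
12.9667 [ 0.459  -0.3594  0.2217] [ 0.8    0.481 -0.338  1.714  0.195  0.979 -0.163] [[0.524, 0.852, -0.003], [0.852, -0.524, -0.007], [-0.007, 0.001, -1.0]] [-1.1  0.2 -1.9] 0.0112 39.649418592453
grasp [ 0.45908371 -0.3592248   0.24073602] -0.1707420328420771
8 x [0.18, -0.025, -0.005, -0.0, 0.001, -0.023] |t|mm 18.2 deg 2.07
8 x [0.195, 0.064, 0.0, 0.0, 0.0, -0.023] |t|mm 20.5 deg 2.05
```

View pics/c6.png

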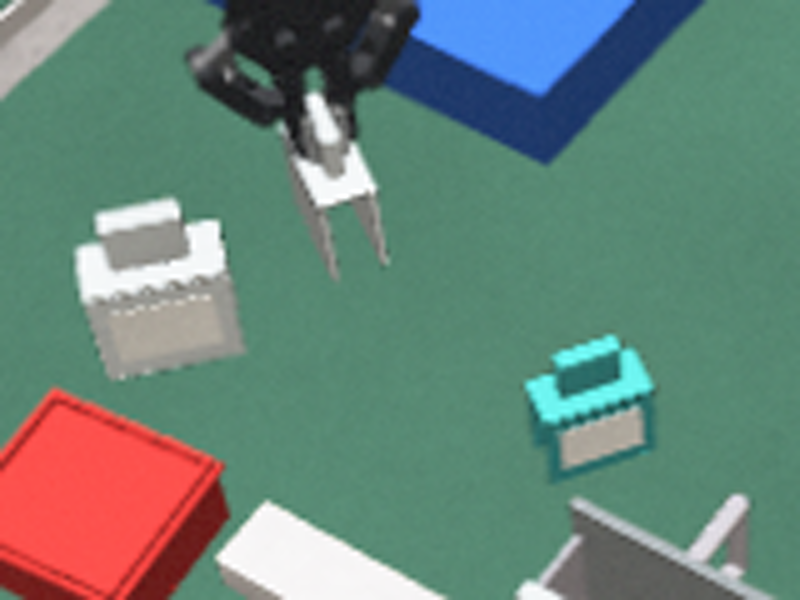

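The picture shows the tag held upright and centred by its fin at crop (325,140), with the other two saddles untouched.

Call:
play_rows([
  [[0.18, -0.025, -0.005, 0, 0.001, -0.023, -1], [0.18, -0.025, -0.005, 0, 0.001, -0.023, -1], [0.18, -0.025, -0.005, 0, 0.001, -0.023, -1], [0.18, -0.025, -0.005, 0, 0.001, -0.023, -1], [0.18, -0.025, -0.005, 0, 0.001, -0.023, -1], [0.18, -0.025, -0.005, 0, 0.001, -0.023, -1], [0.18, -0.025, -0.005, 0, 0.001, -0.023, -1], [0.18, -0.025, -0.005, 0, 0.001, -0.023, -1]],
])

```text
time_s: 13.68
tcp_pos: [0.4996, -0.218, 0.2223]
eef_rot: [[0.255, 0.967, -0.001], [0.967, -0.255, 0.007], [0.007, -0.003, -1.0]]
wrist_force: [0.7, -0.6, -1.2]
grip_width: 0.0112
finger_force: 39.6
```

Call:
play_rows([
  [[0.195, 0.064, 0, 0, 0, -0.023, -1], [0.195, 0.064, 0, 0, 0, -0.023, -1], [0.195, 0.064, 0, 0, 0, -0.023, -1], [0.195, 0.064, 0, 0, 0, -0.023, -1], [0.195, 0.064, 0, 0, 0, -0.023, -1], [0.195, 0.064, 0, 0, 0, -0.023, -1], [0.195, 0.064, 0, 0, 0, -0.023, -1], [0.195, 0.064, 0, 0, 0, -0.023, -1]],
])

```text
time_s: 14.35
tcp_pos: [0.5711, -0.071, 0.2233]
eef_rot: [[-0.03, 1.0, -0.001], [1.0, 0.03, 0.007], [0.007, -0.001, -1.0]]
wrist_force: [-0.3, -0.7, -1.4]
grip_width: 0.0114
finger_force: 39.6
```

Call:
play_rows([
  [[0, 0, 0, 0, 0, 0, -1], [0, 0, 0, 0, 0, 0, -1], [0, 0, 0, 0, 0, 0, -1], [0, 0, 0, 0, 0, 0, -1], [0, 0, 0, 0, 0, 0, -1], [0, 0, 0, 0, 0, 0, -1], [0, 0, 0, 0, 0, 0, -1], [0, 0, 0, 0, 0, 0, -1]],
])

```text
time_s: 15.02
tcp_pos: [0.5709, -0.0732, 0.2233]
eef_rot: [[-0.026, 1.0, -0.001], [1.0, 0.026, 0.007], [0.007, -0.001, -1.0]]
wrist_force: [0.6, -0.2, -2.2]
grip_width: 0.0116
finger_force: 39.6
```

Run:
```python
from pl import *
plan(([.572,-.073,.2],ori(1.4),3),([.572,-.073,.112],ori(1.4),8))
t=snap("scene","pics/s4.png")
a=cv2.imread("pics/s4.png")[100:240,170:330];cv2.imwrite("pics/c7.png",cv2.resize(a,None,fx=5,fy=4.2,interpolation=cv2.INTER_CUBIC))
print("pred px of tag feet front/back legs inner (scene)",[ (proj(t,[p[0]+dx,p[1]+dy,p[2]-.0687])).round(1).tolist() for dx in(-.017,.017) for dy in(-.035,.035)])
```

```text
15.0167 [ 0.5709 -0.0732  0.2233] [ 0.411  0.497 -0.538  1.721  0.285  1.004 -0.202] [[-0.026, 1.0, -0.001], [1.0, 0.026, 0.007], [0.007, -0.001, -1.0]] [ 0.6 -0.2 -2.2] 0.0116 39.646639823913574
grasp [ 0.57090905 -0.07329979  0.24226487] -0.04842424066421531
3 x [0.0, 0.004, 0.078, -0.0, -0.001, 0.0] |t|mm 7.8 deg 0.14
8 x [0.0, 0.0, 0.11, 0.0, 0.0, 0.0] |t|mm 11.0 deg 0.0
pred px of tag feet front/back legs inner (scene) [[[249.0, 176.0]], [[270.8, 188.0]], [[241.6, 184.8]], [[263.5, 197.1]]]
```

Call:
play_rows([
  [[0, 0.01, 0.12, 0, 0, 0, -1], [0, 0, 0.12, 0, 0, 0, -1], [0, 0, 0.12, 0, 0, 0, -1], [0, 0, 0.1, 0, 0, 0, -1], [0, 0, 0.08, 0, 0, 0, -1], [0, 0, 0.08, 0, 0, 0, -1], [0, 0, 0.06, 0, 0, 0, -1], [0, 0, 0.05, 0, 0, 0, -1]],
])

```text
time_s: 15.73
tcp_pos: [0.5718, -0.0723, 0.1495]
eef_rot: [[-0.027, 1.0, -0.001], [1.0, 0.027, 0.007], [0.007, -0.001, -1.0]]
wrist_force: [-0.1, -1.6, -1.8]
grip_width: 0.0114
finger_force: 39.6
```

```bash
python3 pl.py
```

```text
15.7333 [ 0.5718 -0.0723  0.1495] [ 0.381  0.587 -0.503  1.785  0.35   0.86  -0.255] [[-0.027, 1.0, -0.001], [1.0, 0.027, 0.007], [0.007, -0.001, -1.0]] [-0.1 -1.6 -1.8] 0.0114 39.5956689119339
grasp [ 0.5718484  -0.07245762  0.1684572 ] -0.06905045193300384
```

No contact force and the legs are already past the top of the bar, so they're astride it. I'll lower the tag to its seat at about TCP z 0.103.

Call:
play_rows([
  [[0, 0, 0.08, 0, 0, 0, -1], [0, 0, 0.08, 0, 0, 0, -1], [0, 0, 0.08, 0, 0, 0, -1], [0, 0, 0.08, 0, 0, 0, -1], [0, 0, 0.06, 0, 0, 0, -1], [0, 0, 0.04, 0, 0, 0, -1], [0, 0, 0.03, 0, 0, 0, -1], [0, 0, 0, 0, 0, 0, -1]],
])

```text
time_s: 16.4
tcp_pos: [0.5716, -0.072, 0.1047]
eef_rot: [[-0.027, 1.0, -0.001], [1.0, 0.027, 0.007], [0.007, -0.001, -1.0]]
wrist_force: [0.7, 0.3, -1.8]
grip_width: 0.012
finger_force: 39.6
```

```bash
python3 pl.py
```

```text
16.4 [ 0.5716 -0.072   0.1047] [ 0.359  0.647 -0.473  1.815  0.393  0.776 -0.291] [[-0.027, 1.0, -0.001], [1.0, 0.027, 0.007], [0.007, -0.001, -1.0]] [ 0.7  0.3 -1.8] 0.012 39.57559883594513
grasp [ 0.57167802 -0.07214493  0.12369661] -0.08491384164003586
```

Call:
play_rows([
  [[0, 0, 0.005, 0, 0, 0, -1], [0, 0, 0.005, 0, 0, 0, -1], [0, 0, 0.005, 0, 0, 0, -1], [0, 0, 0.005, 0, 0, 0, -1], [0, 0, 0, 0, 0, 0, -1], [0, 0, 0, 0, 0, 0, -1], [0, 0, 0, 0, 0, 0, -1], [0, 0, 0, 0, 0, 0, -1]],
])

```text
time_s: 17.07
tcp_pos: [0.5719, -0.0721, 0.1033]
eef_rot: [[-0.027, 1.0, -0.001], [1.0, 0.027, 0.007], [0.007, -0.001, -1.0]]
wrist_force: [0.2, -0.7, -2.1]
grip_width: 0.0114
finger_force: 39.6
```

Call:
play_rows([
  [[0, 0, 0.005, 0, 0, 0, -1], [0, 0, 0.005, 0, 0, 0, -1], [0, 0, 0.005, 0, 0, 0, -1], [0, 0, 0.005, 0, 0, 0, -1], [0, 0, 0, 0, 0, 0, -1], [0, 0, 0, 0, 0, 0, -1], [0, 0, 0, 0, 0, 0, -1], [0, 0, 0, 0, 0, 0, -1]],
])

```text
time_s: 17.73
tcp_pos: [0.5731, -0.0717, 0.1026]
eef_rot: [[-0.027, 1.0, 0.002], [1.0, 0.027, 0.007], [0.007, 0.002, -1.0]]
wrist_force: [-1.0, 1.4, 17.6]
grip_width: 0.0111
finger_force: 42.5
```

Call:
play_rows([
  [[0, 0, 0, 0, 0, 0, -0.2], [0, 0, 0, 0, 0, 0, -0.2], [0, 0, 0, 0, 0, 0, -0.2], [0, 0, 0, 0, 0, 0, -0.2], [0, 0, 0, 0, 0, 0, -0.2], [0, 0, 0, 0, 0, 0, -0.2], [0, 0, 0, 0, 0, 0, -0.2], [0, 0, 0, 0, 0, 0, -0.2]],
])

```text
time_s: 18.4
tcp_pos: [0.5718, -0.072, 0.1012]
eef_rot: [[-0.027, 1.0, -0.001], [1.0, 0.027, 0.007], [0.007, -0.001, -1.0]]
wrist_force: [-0.1, 1.3, -0.3]
grip_width: 0.0339
finger_force: 0.0
```

Call:
play_rows([
  [[0, 0, -0.05, 0, 0, 0, -0.2], [0, 0, -0.1, 0, 0, 0, -0.2], [0, 0, -0.15, 0, 0, 0, -0.2], [0, 0, -0.2, 0, 0, 0, -0.2], [0, 0, -0.25, 0, 0, 0, -0.2], [0, 0, -0.25, 0, 0, 0, -0.2], [0, 0, -0.25, 0, 0, 0, -0.2], [0, 0, -0.2, 0, 0, 0, -0.2]],
])

```text
time_s: 19.07
tcp_pos: [0.5722, -0.0729, 0.2492]
eef_rot: [[-0.027, 1.0, 0.001], [1.0, 0.027, 0.007], [0.007, 0.001, -1.0]]
wrist_force: [-0.2, 0.4, 0.1]
grip_width: 0.0346
finger_force: 0.0
```

Run:
```python
from pl import *
plan(([.45,-.30,.25],ori(-20),10))
```

```text
19.0667 [ 0.5722 -0.0729  0.2492] [ 0.419  0.471 -0.548  1.69   0.267  1.056 -0.186] [[-0.027, 1.0, 0.001], [1.0, 0.027, 0.007], [0.007, 0.001, -1.0]] [-0.2  0.4  0.1] 0.0346 0.0
grasp [ 0.57216027 -0.07298475  0.26821365] 0.057078817255304934
10 x [-0.244, -0.089, -0.002, -0.0, -0.0, 0.024] |t|mm 25.9 deg 2.15
```

Call:
play_rows([
  [[-0.25, -0.09, 0, 0, 0, 0.024, -0.2], [-0.25, -0.09, 0, 0, 0, 0.024, -0.2], [-0.25, -0.09, 0, 0, 0, 0.024, -0.2], [-0.25, -0.09, 0, 0, 0, 0.024, -0.2], [-0.25, -0.09, 0, 0, 0, 0.024, -0.2], [-0.25, -0.09, 0, 0, 0, 0.024, -0.2], [-0.25, -0.09, 0, 0, 0, 0.024, -0.2], [-0.25, -0.09, 0, 0, 0, 0.024, -0.2]],
])

```text
time_s: 19.73
tcp_pos: [0.4791, -0.2646, 0.246]
eef_rot: [[0.273, 0.962, 0.0], [0.962, -0.273, 0.007], [0.006, -0.002, -1.0]]
wrist_force: [0.3, -0.2, 1.2]
grip_width: 0.0341
finger_force: 0.0
```

Call:
play_rows([
  [[-0.25, -0.09, 0, 0, 0, 0.024, -0.2], [-0.25, -0.09, 0, 0, 0, 0.024, -0.2], [0, 0, 0, 0, 0, 0, -0.2], [0, 0, 0, 0, 0, 0, -0.2], [0, 0, 0, 0, 0, 0, -0.2], [0, 0, 0, 0, 0, 0, -0.2], [0, 0, 0, 0, 0, 0, -0.2], [0, 0, 0, 0, 0, 0, -0.2]],
])

```text
time_s: 20.4
tcp_pos: [0.4485, -0.3057, 0.2448]
eef_rot: [[0.342, 0.94, -0.001], [0.94, -0.342, 0.007], [0.006, -0.003, -1.0]]
wrist_force: [-0.5, -0.4, 0.1]
grip_width: 0.0346
finger_force: 0.0
```

Run:
```python
from h import *
d=snap("scene","pics/s5.png"); t=snap("top","pics/t5.png")
a=cv2.imread("pics/s5.png")[130:250,200:340]; b=cv2.imread("pics/t5.png")[150:270,210:350]
cv2.imwrite("pics/c8.png",np.hstack([cv2.resize(x,(400,343),interpolation=cv2.INTER_CUBIC) for x in(a,b)]))
```

```text
(no output)
```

View pics/c8.png

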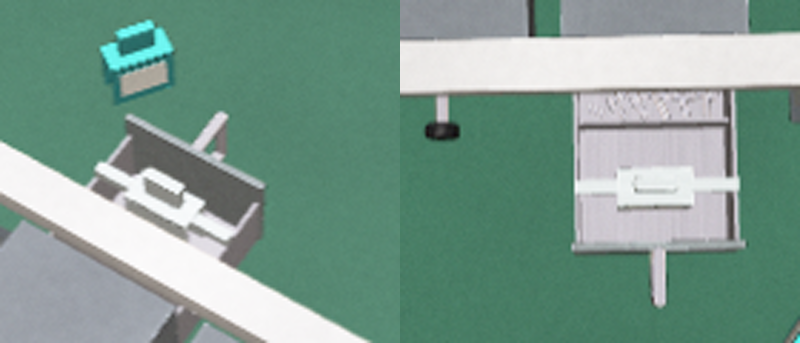

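The tag sits astride the bar at crop (655,187), level and down. The bow drawer is out, its handle tip at (659,305), and the knob drawer is shut at (441,131). I'll check that the drawer hasn't moved since the pull.

Run:
```python
import cv2,numpy as np
a,b=[cv2.imread(f"pics/t{i}.png",0)[228:265,262:336].astype(np.float32) for i in(2,5)]
s,_=cv2.phaseCorrelate(a,b);print(s)
if abs(s[1])<.4:
    from rig import manip; print(manip.sign_off())
```

```text
(0.49258237761896595, -0.15709305727191492)
the job is handed in; nothing more can be done
None
```

The bow-handle drawer is pulled out to its stop and left out. The small aluminium saddle tag hangs astride the cross bar, fully down; the knob drawer stayed shut, and the job is handed in at about 20 s of robot time.

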